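Stamp a brass blank in the marking press

TASK

On the silversmith's bench, push the brass blank along the marking press's channel until it is home against the blue end stop, and only then press the round red ram head all the way down to its stop, hold it there a moment, and let it spring back up. Leave the blank lying home against the end stop, and leave the tools, tumbler and tray around the press where they are.

Things in the scene. Friction and masses are not known exactly. Their poses are not given: they have to be found in the camera images.
- press: Marking press, fixed: dark iron bed 260 x 130 mm, 22 mm thick. Origin on the bench under the ram's axis; +x = feed direction, towards the end stop; z up. Bed x = -175 to 85 mm; two rails 9 mm high (x = -140 to 45 mm) form a channel 54 mm wide about y = 0, open at -x. Posts at y = +-52 mm carry a bridge (x = +-21, y = +-65, z = 72 to 92 mm) and a 42 mm barrel up to z = 114 mm for the ram.
- stop_face (a point): Middle of the foot of the blue end stop's face towards the blank, at the bed's top (22 mm over the bench, 45 mm past the ram's axis along the press's +x). The stop is 74 mm wide and 16 mm high. The point's axes are those of the press.
- blank: Flat brass plate, 140 x 50 x 8 mm, about 0.45 kg, loose in the press's channel, sliding easily. Origin at the centre of its underside, x along its length, z up. At the start it is drawn back 35 to 70 mm from the end stop, its rear (-x) end free to be pushed; when home, its front end touches the stop and its rear end is 95 mm before the ram's axis.
- ram (a joint): Travel of the spring ram in m: 0 = up at rest, 0.025 = fully down on its stop. The spring pushes back with about 3 N at the top and 9 N at the bottom, then the stop is rigid; it returns by itself.
- ram_top (a point): Centre of the top of the ram's round red head (52 mm diameter, 18 mm thick), 160 mm over the bench when up, 135 mm when fully down; moves with the ram.
- file: Wooden-handled file, 200 mm long, lying on the bench beside the press on its +y side; origin under the middle; bystander.
- tumbler: Glass tumbler, 68 mm diameter, 85 mm high, on the bench on the press's -y side; origin at the centre of its foot; bystander.
- hammer: Hammer, 200 mm long, lying at a side of the bench; bystander.
- knife: Knife with a gilt handle, 190 mm long, lying at a side of the bench; bystander.
- doming_block: Wooden doming block, 90 x 90 x 60 mm, at a side of the bench; bystander.
- tray: Wooden tray, 170 x 110 x 35 mm, holding three finished brass plates, at a side of the bench; bystander.
Things that resemble listed ones, but are neither listed nor needed, are in the scene too. What is meant by the blank is not black or orange, and is the larger of those in its own colour.

How it is judged:
By the outcome, as a careful person would: the job done as asked, in the order asked, and still so for the second after the job is handed in, with the robot touching nothing.
It also fails if it takes over 42 s, if anything falls off the work surface, if the arm or the gripper's body presses on something with over 40 N, if the wrist force passes 120 N, or if a joint passes its speed limit or range.

ROBOT

A 6-joint arm with a two-finger parallel gripper is mounted at the origin on the work surface. World frame = base frame: x ahead of the robot, y to its left, z up, the work surface at z = 0. Lengths are in m, angles in rad, forces in N, time in s.
With the tool pointing down it reaches from about 0.325 to 0.85 m from the base axis. Payload 4.4 kg.
Tool frame: the origin (TCP) lies at the centre of the arm's flange, where the gripper is bolted on; the fingertips stand 199 mm ahead of it and the grasp point (between the pads) lies 180 mm ahead of it; y points along the fingers, x is the direction in which the jaws open and shut, and the axes are right-handed (so a half turn about y gives the same grasp; the last joint's range is limited). The gripper opens to 94 mm and grips with 3 to 60 N. Pads are 16 mm wide; open, the fingers measure 119 mm over their backs; the gripper's body (75 mm by 177 mm) begins 78 mm behind the grasp point.
Start: joints at [-1.26, 0.207, 1.542, -0, 1.393, -0.15], TCP at [0.256, -0.515, 0.405] pointing down, gripper open.
Joint ranges: [-2.73, 2.73], [-0.86, 2.22], [0.23, 2.46], [-1.11, 4.25], [0.08, 2.63], [-2.82, 2.82]. Speed limits (rad/s): [2.79, 2.79, 3.14, 3.14, 3.14, 3.14].

INTERFACE

Orientations are given as a unit quaternion [x, y, z, w].
In Python, from station import * gives the robot as it stands.
- The arm moves only by the tool jog_arm, never from a script. Its argument "plan" is a list of rows, each an object of numbers: "tx", "ty", "tz": the shift along the world's x, y, z in m; "rx", "ry", "rz": the turn, a rotation vector about the world's x, y, z in rad; "claw": the closure in counts, from 0 (fully open) to 255 (shut). In form: [{"tx": .., "ty": .., "tz": .., "rx": .., "ry": .., "rz": .., "claw": ..}, ...]. A call has 1 to 12 rows; each row shifts and turns the commanded pose from where the row before left it; what a row does not reach is not made up. A row lasts 1/8 s, in which the tool goes at most 62.5 mm and 10.7 degrees, less where a joint would pass 70% of its speed; a pose out of reach is approached as far as the arm can. A call with a gripper value outside its range is refused whole. The fingers move at their own pace and stop on an object; "squeeze" is the grip in N (left out, the last holds). Time passes only in rows, so rows that do not move let the fingers close. It gives the time, the measured TCP pose, the force and the opening at its end, in the units of the state.
- get_obs(): the state, without advancing time (a new reading comes with each control period).
- read_camera(name): name is "side" or "top"; returns a dict with "image" (384x512x3 uint8, red, green, blue), "camera_matrix" (3x3 intrinsics, pixels), "rvec" (rotation vector, rad) and "tvec" (3), from world to camera coordinates, as OpenCV has them. Camera axes: x right, y down, z forward; pixel columns grow to the right and rows downward; lengths in m; the calibration is good to about 2 mm. A picture is of the moment at which its call begins. There is no depth.
- hand_in(): hands the job in, once; it reports no verdict.
The state is a dict: "t": time; "qpos": joint angles; "dq": joint speeds; "tau": joint torques, N m; "tool_pos": TCP position; "tool_rot": TCP orientation; "wrist_force": force on the tool from outside, world axes, zero at the start; "moment": the same for the moment, N m; "grip_width": finger opening in m.
Only numpy, scipy, OpenCV 4.12 (cv2) and the standard library are available. Lean on these libraries where they do the work, as an engineer would, in place of code of your own. Each camera call takes 0.05 s, during which the arm holds its last target. There are 200 camera calls.

## Working session

There is one attempt and no reset: what is moved stays moved. The work goes in short steps, Python scripts to look and compute and a tool call to move; the robot and the scene stay as the last step left them, time stands still between calls to the robot, and variables do not carry over. Pictures are saved under pics/ and viewed, about 8 in all and at most 12, crops included, and the job is handed in when it is done.

Besides the shell and the picture viewer there is one more tool, called after ">>>" by a JSON object that holds its "name" and its "arguments". jog_arm: Moves the arm, as the interface text tells. Its arguments: {"type":"object","properties":{"plan":{"type":"array","items":{"type":"object","properties":{"tx":{"type":"number"},"ty":{"type":"number"},"tz":{"type":"number"},"rx":{"type":"number"},"ry":{"type":"number"},"rz":{"type":"number"},"claw":{"type":"number"}}}},"squeeze":{"type":"number"}},"required":["plan"]}

```bash
mkdir -p pics; cat > h.py <<'E'
from station import *
import numpy as np, cv2
def snap(cam,name,crop=None,s=1):
    c=read_camera(cam); im=c["image"][:,:,::-1].copy()
    if crop: x0,y0,x1,y1=crop; im=im[y0:y1,x0:x1]
    cv2.imwrite("pics/"+name,cv2.resize(im,None,fx=s,fy=s,interpolation=cv2.INTER_CUBIC)); return c
def ray(c,u,v,z):
    R=cv2.Rodrigues(np.array(c["rvec"],float))[0]; t=np.array(c["tvec"],float).ravel()
    d=R.T@np.linalg.inv(np.array(c["camera_matrix"]))@np.array([u,v,1.]); o=-R.T@t
    return o+d*(z-o[2])/d[2]
def proj(c,P):
    return cv2.projectPoints(np.array(P,float).reshape(-1,3),np.array(c["rvec"],float),np.array(c["tvec"],float),np.array(c["camera_matrix"],float),None)[0].reshape(-1,2)
E
python3 - <<'E'
from h import *
for n in("top","side"):
    c=snap(n,n+"0.png",s=1.5); R=cv2.Rodrigues(np.array(c["rvec"],float))[0]; print(n,(-R.T@np.array(c["tvec"]).ravel()).round(3),R.round(2).tolist())
print(get_obs())
E
```

```text
top [0.402 0.002 1.385] [[0.02, -1.0, 0.01], [-0.99, -0.03, -0.12], [0.12, -0.0, -0.99]]
side [ 0.415 -0.922  1.084] [[0.99, -0.17, -0.01], [-0.13, -0.71, -0.69], [0.11, 0.68, -0.72]]
{'t': 0.1, 'qpos': array([-1.25949315e+00,  2.07344160e-01,  1.54277673e+00, -4.34155780e-05,
        1.39350289e+00, -1.50515834e-01]), 'dq': array([ 0.00167693, -0.00117185, -0.00504514,  0.00068729,  0.00190997,
        0.00130273]), 'tau': array([-1.40300085e-04, -3.71869254e+01, -2.82293826e+01,  6.99312799e-02,
        3.12357454e-02, -6.80904532e-05]), 'tool_pos': array([ 0.25608478, -0.51447113,  0.40361749]), 'tool_rot': array([-0.60070808,  0.37285203, -0.37173861,  0.6016158 ]), 'wrist_force': array([ 0.25465689, -0.16996417, -0.60113119]), 'moment': array([ 0.01935412,  0.00158617, -0.01467956]), 'grip_width': 0.09357880306910953}
```

View pics/top0.png

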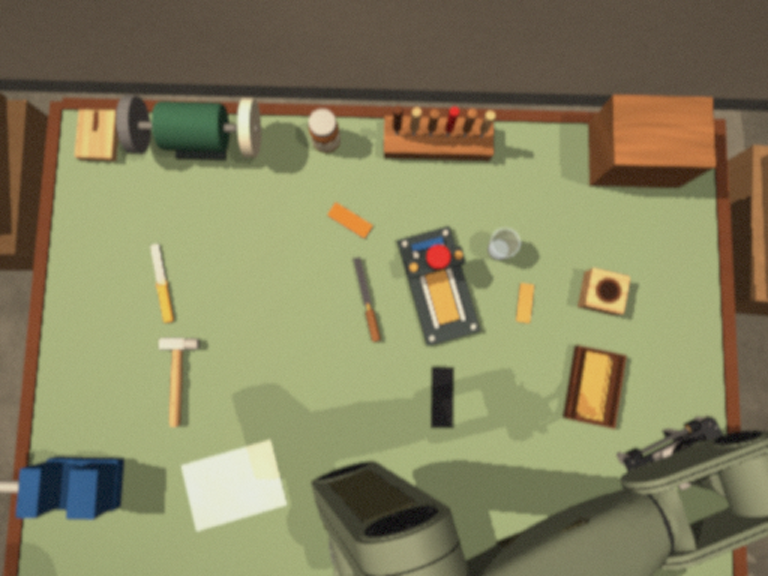

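View pics/side0.png

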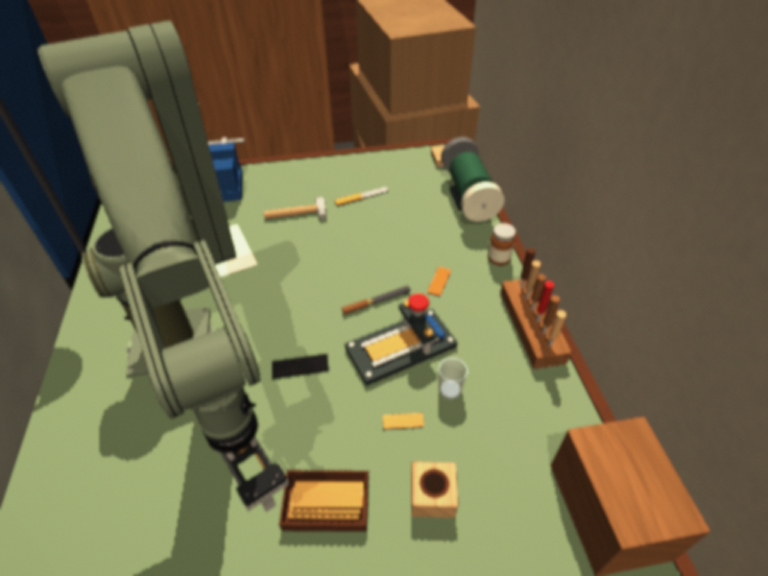

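The top view shows the press at about (440,285) px at 1.5x, with its feed direction up and slightly left. The blank is in the channel, and the tumbler is at (505,243). I'll enlarge both views.

```bash
python3 - <<'E'
from h import *
snap("top","top1.png",(255,140,355,240),6)
snap("side","side1.png",(220,180,320,260),7)
E
```

```text
(no output)
```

View pics/top1.png

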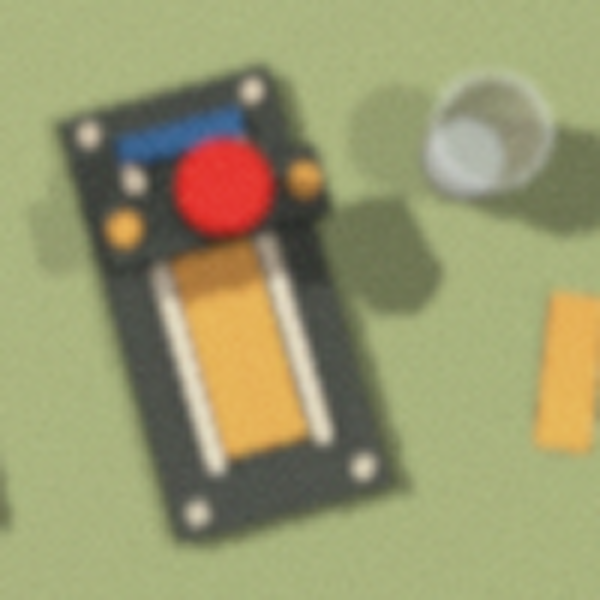

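View pics/side1.png

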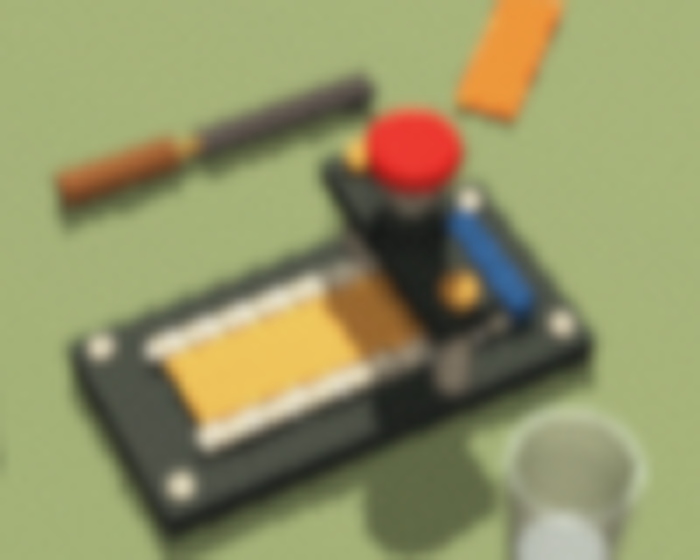

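```bash
python3 - <<'E'
from h import *
from scipy.optimize import least_squares
T=read_camera("top");S=read_camera("side")
tp=lambda u,v:((u+.5)/6-.5+255,(v+.5)/6-.5+140)
sp=lambda u,v:((u+.5)/7-.5+220,(v+.5)/7-.5+180)
B=[(-.175,.065,.022),(-.175,-.065,.022),(.085,.065,.022),(.085,-.065,.022),(0,0,.16)]
obs=[(T,tp(u,v),B[i]) for (u,v),i in zip([(175,540),(408,490),(57,122),(262,68),(224,186)],range(5))]
obs+=[(S,sp(u,v),B[i]) for (u,v),i in [((75,350),0),((165,525),1),((592,340),3),((415,145),4)]]
def W(p,P):
    c,s=np.cos(p[2]),np.sin(p[2]);return np.array([p[0]+c*P[0]-s*P[1],p[1]+s*P[0]+c*P[1],P[2]])
def W2(p,P):
    return W(p,P)
f=lambda p:np.concatenate([proj(c,W(p,P))[0]-o for c,o,P in obs])
r=least_squares(f,[.6,-.1,.2],loss='soft_l1');p=r.x
print(p,f(p).reshape(-1,2).round(1).tolist())
L=lambda w:(np.array([[np.cos(p[2]),np.sin(p[2])],[-np.sin(p[2]),np.cos(p[2])]])@(w[:2]-p[:2])).round(4)
for c,q in[(T,tp(228,458)),(T,tp(308,437)),(S,sp(165,355)),(S,sp(207,425))]: print("blank rear",L(ray(c,*q,.03)))
print("head",ray(T,*tp(224,186),.16),ray(S,*sp(415,145),.16))
print("tumbler",L(ray(T,*tp(465,160),.0)),L(ray(T,*tp(495,130),.085)))
print("black",[ray(T,u/1.5,v/1.5,.0).round(3).tolist() for u,v in[(432,367),(453,367),(453,428),(431,428)]])
from scipy.spatial.transform import Rotation as Ro
print(Ro.from_quat(get_obs()["tool_rot"]).as_matrix().round(3).tolist())
for x in(-.3,-.2,-.155,-.095,0):print(x,W(p,(x,0,0)))
E
```

```text
[ 0.62692204 -0.11423933  0.30648792] [[1.7, 1.4], [-1.3, -0.7], [0.2, 0.1], [1.3, -0.9], [0.8, 0.2], [-1.7, -1.2], [0.3, -0.4], [0.7, -0.8], [-0.5, -0.8]]
blank rear [-0.1322  0.027 ]
blank rear [-0.1334 -0.0208]
blank rear [-0.132   0.0256]
blank rear [-0.1324 -0.0256]
head [ 0.62758394 -0.11176355  0.16      ] [ 0.62775598 -0.11814729  0.16      ]
tumbler [ 1.00e-04 -1.64e-01] [ 0.0008 -0.1643]
black [[0.394, -0.117, 0.0], [0.395, -0.166, 0.0], [0.256, -0.167, 0.0], [0.254, -0.116, 0.0]]
[[0.446, -0.0, 0.895], [-0.895, 0.001, 0.446], [-0.001, -1.0, 0.0]]
-0.3 [ 0.34090231 -0.20475296  0.        ]
-0.2 [ 0.43624222 -0.17458175  0.        ]
-0.155 [ 0.47914518 -0.1610047   0.        ]
-0.095 [ 0.53634913 -0.14290198  0.        ]
0 [ 0.62692204 -0.11423933  0.        ]
```

Both views agree: press at (0.627, -0.114), yaw about 0.306 rad, blank rear at press x ≈ -132 mm. The long side of the gripper lies along the jaws, so I'll set the jaws across the channel, close the fingers and approach behind the blank.

>>> {"name": "jog_arm", "arguments": {"plan": [{"tx":0.02,"ty":0.035,"rz":-0.016,"claw":255},{"tx":0.02,"ty":0.035,"rz":-0.016,"claw":255},{"tx":0.021,"ty":0.035,"rz":-0.016,"claw":255},{"tx":0.021,"ty":0.035,"rz":-0.016,"claw":255},{"tx":0.021,"ty":0.035,"rz":-0.016,"claw":255},{"tx":0.021,"ty":0.035,"rz":-0.016,"claw":255},{"tx":0.021,"ty":0.035,"rz":-0.015,"claw":255},{"tx":0.021,"ty":0.035,"rz":-0.015,"claw":255},{"tx":0.021,"ty":0.035,"rz":-0.015,"claw":255},{"tx":0.021,"ty":0.035,"rz":-0.015,"claw":255},{"claw":255},{"claw":255}], "squeeze": 20}}

```text
invalid input
```

>>> {"name": "jog_arm", "arguments": {"plan": [{"tx":0.02,"ty":0.035,"tz":0,"rx":0,"ry":0,"rz":-0.016,"claw":255},{"tx":0.02,"ty":0.035,"tz":0,"rx":0,"ry":0,"rz":-0.016,"claw":255}], "squeeze": 20}}

```text
t: 0.55
tool_pos: [0.2963, -0.4442, 0.4044]
tool_rot: [-0.595, 0.382, -0.382, 0.595]
wrist_force: [-0.3, -0.7, -0.2]
grip_width: 0.0772
```

>>> {"name": "jog_arm", "arguments": {"plan": [{"tx":0.021,"ty":0.035,"tz":0,"rx":0,"ry":0,"rz":-0.016,"claw":255},{"tx":0.021,"ty":0.035,"tz":0,"rx":0,"ry":0,"rz":-0.016,"claw":255},{"tx":0.021,"ty":0.035,"tz":0,"rx":0,"ry":0,"rz":-0.016,"claw":255},{"tx":0.021,"ty":0.035,"tz":0,"rx":0,"ry":0,"rz":-0.016,"claw":255},{"tx":0.021,"ty":0.035,"tz":0,"rx":0,"ry":0,"rz":-0.015,"claw":255},{"tx":0.021,"ty":0.035,"tz":0,"rx":0,"ry":0,"rz":-0.015,"claw":255},{"tx":0.021,"ty":0.035,"tz":-0.02,"rx":0,"ry":0,"rz":-0.015,"claw":255},{"tx":0.021,"ty":0.035,"tz":-0.03,"rx":0,"ry":0,"rz":-0.015,"claw":255},{"tx":0.005,"ty":0,"tz":-0.04,"rx":0,"ry":0,"rz":0,"claw":255},{"tx":0,"ty":0,"tz":-0.04,"rx":0,"ry":0,"rz":0,"claw":255},{"tx":0,"ty":0,"tz":0,"rx":0,"ry":0,"rz":0,"claw":255},{"tx":0,"ty":0,"tz":0,"rx":0,"ry":0,"rz":0,"claw":255}]}}

```text
t: 2.05
tool_pos: [0.4698, -0.1652, 0.2759]
tool_rot: [-0.57, 0.417, -0.419, 0.57]
wrist_force: [0.4, 0.5, -0.3]
grip_width: 0.0004
```

```bash
python3 - <<'E'
from h import *
s=get_obs();print({k:np.round(s[k],3).tolist() for k in("t","tool_pos","tool_rot","wrist_force","grip_width")})
snap("side","side2.png",(180,120,330,260),5)
E
```

```text
{'t': 2.05, 'tool_pos': [0.47, -0.165, 0.276], 'tool_rot': [-0.57, 0.417, -0.419, 0.57], 'wrist_force': [0.399, 0.545, -0.321], 'grip_width': 0.0}
```

View pics/side2.png

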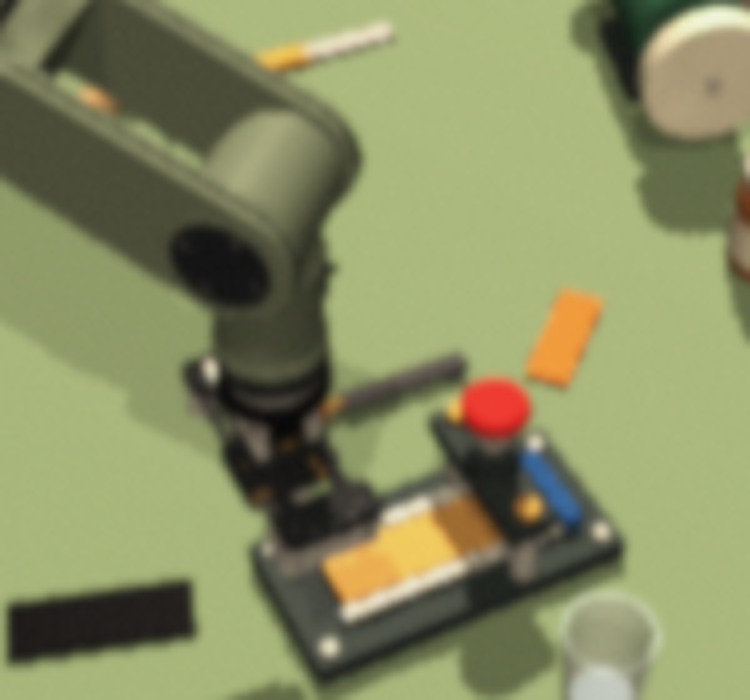

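The closed fingers are just behind the blank's rear edge, which lies at (325–350, 565–600) px in the crop, and nothing is touching. I'll descend to about 3 mm above the bed.

>>> {"name": "jog_arm", "arguments": {"plan": [{"tx":0,"ty":0,"tz":-0.02,"rx":0,"ry":0,"rz":0,"claw":255},{"tx":0,"ty":0,"tz":-0.02,"rx":0,"ry":0,"rz":0,"claw":255},{"tx":0,"ty":0,"tz":-0.007,"rx":0,"ry":0,"rz":0,"claw":255},{"tx":0,"ty":0,"tz":-0.004,"rx":0,"ry":0,"rz":0,"claw":255},{"tx":0,"ty":0,"tz":0,"rx":0,"ry":0,"rz":0,"claw":255}]}}

```text
t: 2.72
tool_pos: [0.4696, -0.165, 0.2244]
tool_rot: [-0.57, 0.418, -0.419, 0.57]
wrist_force: [-0.1, 0.4, -0.4]
grip_width: 0.0005
```

```bash
python3 - <<'E'
from h import *
s=get_obs();print({k:np.round(s[k],4).tolist() for k in("t","tool_pos","wrist_force")})
c=snap("side","side3.png",(215,190,275,250),10)
print([((proj(c,(x,y,.026))[0]-[215,190]+.5)*10).round() for x,y in[(s["tool_pos"][0],s["tool_pos"][1])]])
E
```

```text
{'t': 2.725, 'tool_pos': [0.4696, -0.165, 0.2244], 'wrist_force': [-0.0845, 0.3662, -0.3794]}
[array([237., 499.])]
```

View pics/side3.png

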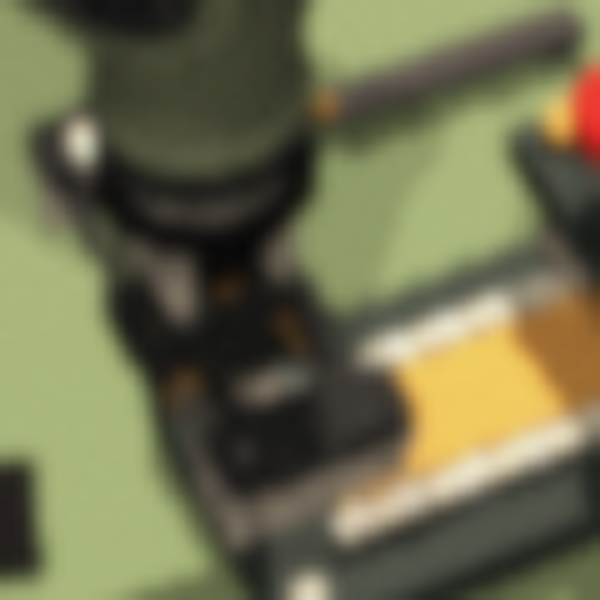

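>>> {"name": "jog_arm", "arguments": {"plan": [{"tx":0.0095,"ty":0.003,"tz":0,"rx":0,"ry":0,"rz":0,"claw":255},{"tx":0.0095,"ty":0.003,"tz":0,"rx":0,"ry":0,"rz":0,"claw":255},{"tx":0.0057,"ty":0.0018,"tz":0,"rx":0,"ry":0,"rz":0,"claw":255},{"tx":0.0057,"ty":0.0018,"tz":0,"rx":0,"ry":0,"rz":0,"claw":255},{"tx":0.0057,"ty":0.0018,"tz":0,"rx":0,"ry":0,"rz":0,"claw":255},{"tx":0.0057,"ty":0.0018,"tz":0,"rx":0,"ry":0,"rz":0,"claw":255},{"tx":0.0038,"ty":0.0012,"tz":0,"rx":0,"ry":0,"rz":0,"claw":255},{"tx":0.0038,"ty":0.0012,"tz":0,"rx":0,"ry":0,"rz":0,"claw":255},{"tx":0.0019,"ty":0.0006,"tz":0,"rx":0,"ry":0,"rz":0,"claw":255},{"tx":0,"ty":0,"tz":0,"rx":0,"ry":0,"rz":0,"claw":255}]}}

```text
t: 4.03
tool_pos: [0.5207, -0.1485, 0.2237]
tool_rot: [-0.57, 0.418, -0.418, 0.57]
wrist_force: [-0.5, 0.4, -0.3]
grip_width: 0.0009
```

>>> {"name": "jog_arm", "arguments": {"plan": [{"tx":0.0019,"ty":0.0006,"tz":0,"rx":0,"ry":0,"rz":0,"claw":255},{"tx":0.0019,"ty":0.0006,"tz":0,"rx":0,"ry":0,"rz":0,"claw":255},{"tx":0.0019,"ty":0.0006,"tz":0,"rx":0,"ry":0,"rz":0,"claw":255},{"tx":0,"ty":0,"tz":0,"rx":0,"ry":0,"rz":0,"claw":255}]}}

```text
t: 4.53
tool_pos: [0.5265, -0.1467, 0.2237]
tool_rot: [-0.57, 0.418, -0.418, 0.57]
wrist_force: [-0.7, 0.0, 0.2]
grip_width: 0.0008
```

>>> {"name": "jog_arm", "arguments": {"plan": [{"tx":0.001,"ty":0.0003,"tz":0,"rx":0,"ry":0,"rz":0,"claw":255},{"tx":0.001,"ty":0.0003,"tz":0,"rx":0,"ry":0,"rz":0,"claw":255},{"tx":0,"ty":0,"tz":0,"rx":0,"ry":0,"rz":0,"claw":255}]}}

```text
t: 4.9
tool_pos: [0.5283, -0.1462, 0.2237]
tool_rot: [-0.57, 0.418, -0.418, 0.57]
wrist_force: [-1.1, -0.6, 0.9]
grip_width: 0.0009
```

```bash
python3 - <<'E'
from h import *
c=snap("side","side4.png",(235,185,315,245),9)
E
```

```text
(no output)
```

View pics/side4.png

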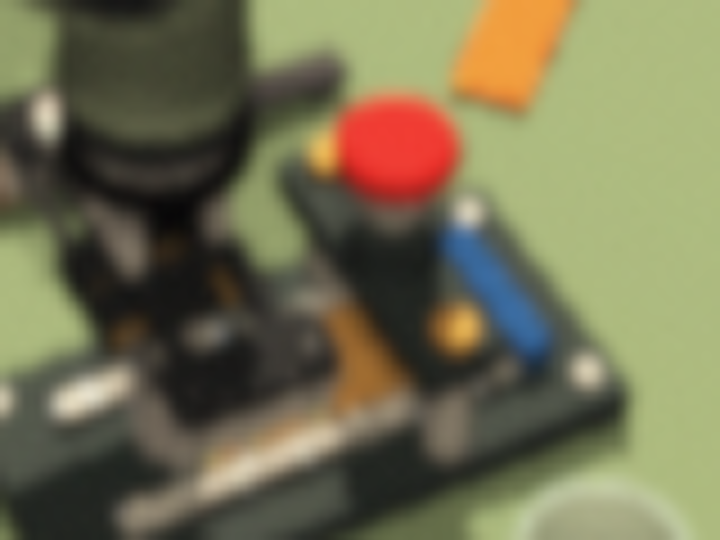

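The fingers are in the channel behind the blank, and the force is only light sliding. I'll keep going in small steps until the stop resists.

>>> {"name": "jog_arm", "arguments": {"plan": [{"tx":0.001,"ty":0.0003,"tz":0,"rx":0,"ry":0,"rz":0,"claw":255},{"tx":0.001,"ty":0.0003,"tz":0,"rx":0,"ry":0,"rz":0,"claw":255},{"tx":0,"ty":0,"tz":0,"rx":0,"ry":0,"rz":0,"claw":255}]}}

```text
t: 5.32
tool_pos: [0.5302, -0.1456, 0.2236]
tool_rot: [0.57, -0.418, 0.418, -0.57]
wrist_force: [-0.9, -0.2, 1.1]
grip_width: 0.0003
```

>>> {"name": "jog_arm", "arguments": {"plan": [{"tx":0.001,"ty":0.0003,"tz":0,"rx":0,"ry":0,"rz":0,"claw":255},{"tx":0.001,"ty":0.0003,"tz":0,"rx":0,"ry":0,"rz":0,"claw":255},{"tx":0,"ty":0,"tz":0,"rx":0,"ry":0,"rz":0,"claw":255}]}}

```text
t: 5.7
tool_pos: [0.5311, -0.1452, 0.2233]
tool_rot: [0.571, -0.419, 0.417, -0.569]
wrist_force: [-6.4, -2.3, 3.1]
grip_width: 0.0001
```

>>> {"name": "jog_arm", "arguments": {"plan": [{"tx":0.001,"ty":0.0003,"tz":0,"rx":0,"ry":0,"rz":0,"claw":255},{"tx":0,"ty":0,"tz":0,"rx":0,"ry":0,"rz":0,"claw":255}]}}

```text
t: 5.95
tool_pos: [0.5316, -0.1451, 0.2232]
tool_rot: [0.572, -0.42, 0.416, -0.569]
wrist_force: [-7.8, -2.4, 5.0]
grip_width: 0.0005
```

>>> {"name": "jog_arm", "arguments": {"plan": [{"tx":0.0015,"ty":0.0005,"tz":0,"rx":0,"ry":0,"rz":0,"claw":255},{"tx":0,"ty":0,"tz":0,"rx":0,"ry":0,"rz":0,"claw":255},{"tx":0,"ty":0,"tz":0,"rx":0,"ry":0,"rz":0,"claw":255}]}}

```text
t: 6.32
tool_pos: [0.5322, -0.1448, 0.2229]
tool_rot: [0.573, -0.42, 0.415, -0.568]
wrist_force: [-10.8, -2.7, 6.3]
grip_width: 0.0004
```

>>> {"name": "jog_arm", "arguments": {"plan": [{"tx":-0.002,"ty":-0.0006,"tz":0,"rx":0,"ry":0,"rz":0,"claw":255},{"tx":-0.004,"ty":-0.0012,"tz":0,"rx":0,"ry":0,"rz":0,"claw":255},{"tx":-0.01,"ty":-0.003,"tz":0,"rx":0,"ry":0,"rz":0,"claw":255},{"tx":-0.015,"ty":-0.005,"tz":0,"rx":0,"ry":0,"rz":0,"claw":255},{"tx":0,"ty":0,"tz":0.03,"rx":0,"ry":0,"rz":0,"claw":255},{"tx":0,"ty":0,"tz":0.04,"rx":0,"ry":0,"rz":0,"claw":255},{"tx":0,"ty":0,"tz":0.04,"rx":0,"ry":0,"rz":0,"claw":255},{"tx":0,"ty":0,"tz":0.04,"rx":0,"ry":0,"rz":0,"claw":255},{"tx":0,"ty":0,"tz":0.02,"rx":0,"ry":0,"rz":0,"claw":255},{"tx":0,"ty":0,"tz":0,"rx":0,"ry":0,"rz":0,"claw":255}]}}

```text
t: 7.58
tool_pos: [0.5036, -0.1544, 0.3957]
tool_rot: [-0.57, 0.416, -0.42, 0.571]
wrist_force: [-0.3, 0.5, -1.2]
grip_width: 0.0004
```

```bash
python3 - <<'E'
from h import *
s=get_obs();print({k:np.round(s[k],4).tolist() for k in("t","tool_pos","wrist_force")})
c=snap("side","side5.png",(220,180,320,260),7)
snap("top","top5.png",(255,140,355,240),6)
E
```

```text
{'t': 7.575, 'tool_pos': [0.5036, -0.1544, 0.3957], 'wrist_force': [-0.2616, 0.4655, -1.246]}
```

View pics/side5.png

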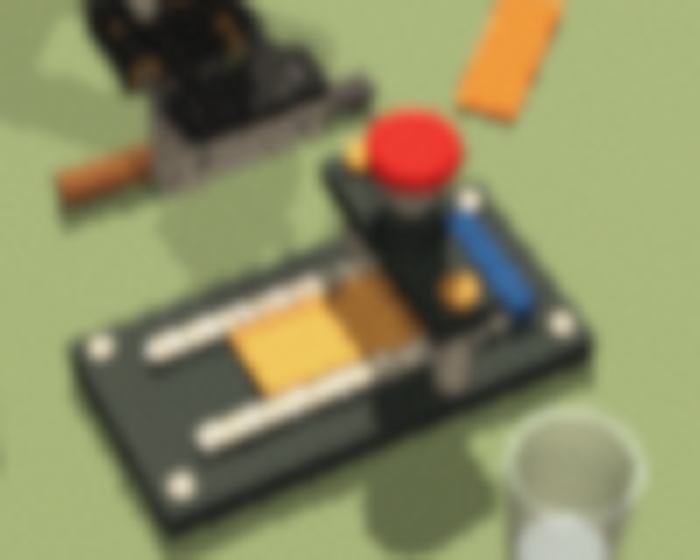

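The blank's rear edge is now at (232,340)–(270,398) px. The gripper's outline looks long along the feed direction, so I'll check that and measure the blank.

```bash
python3 - <<'E'
from h import *
T=read_camera("top");S=read_camera("side")
sp=lambda u,v:((u+.5)/7-.5+220,(v+.5)/7-.5+180)
p=[.6269,-.1142,.3065];a=np.array([[np.cos(p[2]),np.sin(p[2])],[-np.sin(p[2]),np.cos(p[2])]])
for q in[sp(232,340),sp(270,398)]:print((a@(ray(S,*q,.03)[:2]-p[:2])).round(4))
s=get_obs()["tool_pos"]
for dz in(-.199,-.18,-.102,0):
  print(dz,((proj(S,s+[0,0,dz])[0]+.5-[220,180])*7).round())
f=a[0]
for sg in(-1,1):print("long body",((proj(S,s+np.array([*(sg*.088*f),-.102]))[0]+.5-[220,180])*7).round(),((proj(S,s+np.array([*(sg*.037*f),-.102]))[0]+.5-[220,180])*7).round())
snap("top","top6.png",(225,120,385,280),3.75); snap("side","side6.png",(180,110,320,250),4)
im=np.hstack([cv2.resize(cv2.imread("pics/top6.png"),(400,400)),cv2.resize(cv2.imread("pics/side6.png"),(400,400))]);cv2.imwrite("pics/both6.png",im)
E
```

```text
[-0.0956  0.0179]
[-0.0951 -0.0256]
-0.199 [181. 188.]
-0.18 [180. 162.]
-0.102 [175.  48.]
0 [ 167. -120.]
long body [ -4. 114.] [101.  75.]
long body [345. -15.] [247.  21.]
```

View pics/both6.png

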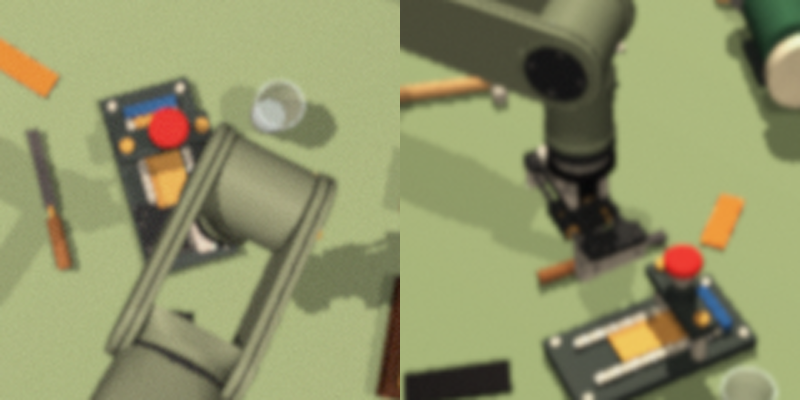

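The blank's rear is at x = -95.5 mm in press axes, against -95 mm nominal, and the push ended at about 11 N, so it is home. The long outline is the 75 mm end of the gripper's body, which fits the layout I assumed. Next I'll go over the ram head.

>>> {"name": "jog_arm", "arguments": {"plan": [{"tx":0.031,"ty":0.01,"tz":0,"rx":0,"ry":0,"rz":0,"claw":255},{"tx":0.031,"ty":0.01,"tz":0,"rx":0,"ry":0,"rz":0,"claw":255},{"tx":0.031,"ty":0.01,"tz":0,"rx":0,"ry":0,"rz":0,"claw":255},{"tx":0.031,"ty":0.0095,"tz":0,"rx":0,"ry":0,"rz":0,"claw":255},{"tx":0,"ty":0,"tz":-0.015,"rx":0,"ry":0,"rz":0,"claw":255},{"tx":0,"ty":0,"tz":-0.015,"rx":0,"ry":0,"rz":0,"claw":255},{"tx":0,"ty":0,"tz":0,"rx":0,"ry":0,"rz":0,"claw":255}]}}

```text
t: 8.75
tool_pos: [0.6262, -0.1147, 0.361]
tool_rot: [0.571, -0.42, 0.417, -0.57]
wrist_force: [-0.4, -0.9, 0.3]
grip_width: 0.0008
```

>>> {"name": "jog_arm", "arguments": {"plan": [{"tx":0,"ty":0,"tz":-0.005,"rx":0,"ry":0,"rz":0,"claw":255},{"tx":0,"ty":0,"tz":-0.005,"rx":0,"ry":0,"rz":0,"claw":255},{"tx":0,"ty":0,"tz":-0.005,"rx":0,"ry":0,"rz":0,"claw":255},{"tx":0,"ty":0,"tz":0,"rx":0,"ry":0,"rz":0,"claw":255}]}}

```text
t: 9.25
tool_pos: [0.6273, -0.1148, 0.349]
tool_rot: [0.571, -0.418, 0.418, -0.57]
wrist_force: [-4.0, 0.1, 5.3]
grip_width: 0.0003
```

>>> {"name": "jog_arm", "arguments": {"plan": [{"tx":0,"ty":0,"tz":-0.005,"rx":0,"ry":0,"rz":0,"claw":255},{"tx":0,"ty":0,"tz":-0.005,"rx":0,"ry":0,"rz":0,"claw":255},{"tx":0,"ty":0,"tz":-0.004,"rx":0,"ry":0,"rz":0,"claw":255},{"tx":0,"ty":0,"tz":-0.002,"rx":0,"ry":0,"rz":0,"claw":255},{"tx":0,"ty":0,"tz":0,"rx":0,"ry":0,"rz":0,"claw":255}]}}

```text
t: 9.88
tool_pos: [0.6276, -0.1147, 0.3345]
tool_rot: [0.571, -0.418, 0.418, -0.57]
wrist_force: [-4.6, -0.1, 9.1]
grip_width: 0.0005
```

>>> {"name": "jog_arm", "arguments": {"plan": [{"tx":0,"ty":0,"tz":-0.0015,"rx":0,"ry":0,"rz":0,"claw":255},{"tx":0,"ty":0,"tz":-0.001,"rx":0,"ry":0,"rz":0,"claw":255},{"tx":0,"ty":0,"tz":0,"rx":0,"ry":0,"rz":0,"claw":255}]}}

```text
t: 10.25
tool_pos: [0.6275, -0.1147, 0.3343]
tool_rot: [0.571, -0.418, 0.418, -0.57]
wrist_force: [-8.9, 1.2, 17.8]
grip_width: 0.0003
```

The ram has reached its rigid stop: 17.8 N, with z no longer changing. I'll add a little force, hold for 1 s, then lift smoothly.

>>> {"name": "jog_arm", "arguments": {"plan": [{"tx":0,"ty":0,"tz":-0.001,"rx":0,"ry":0,"rz":0,"claw":255},{"tx":0,"ty":0,"tz":0,"rx":0,"ry":0,"rz":0,"claw":255},{"tx":0,"ty":0,"tz":0,"rx":0,"ry":0,"rz":0,"claw":255},{"tx":0,"ty":0,"tz":0,"rx":0,"ry":0,"rz":0,"claw":255},{"tx":0,"ty":0,"tz":0,"rx":0,"ry":0,"rz":0,"claw":255},{"tx":0,"ty":0,"tz":0,"rx":0,"ry":0,"rz":0,"claw":255},{"tx":0,"ty":0,"tz":0,"rx":0,"ry":0,"rz":0,"claw":255},{"tx":0,"ty":0,"tz":0,"rx":0,"ry":0,"rz":0,"claw":255}]}}

```text
t: 11.25
tool_pos: [0.6275, -0.1146, 0.3343]
tool_rot: [0.571, -0.417, 0.418, -0.57]
wrist_force: [-10.5, 1.4, 21.4]
grip_width: 0.0006
```

>>> {"name": "jog_arm", "arguments": {"plan": [{"tx":0,"ty":0,"tz":0.005,"rx":0,"ry":0,"rz":0,"claw":255},{"tx":0,"ty":0,"tz":0.008,"rx":0,"ry":0,"rz":0,"claw":255},{"tx":0,"ty":0,"tz":0.008,"rx":0,"ry":0,"rz":0,"claw":255},{"tx":0,"ty":0,"tz":0.015,"rx":0,"ry":0,"rz":0,"claw":255},{"tx":0,"ty":0,"tz":0.03,"rx":0,"ry":0,"rz":0,"claw":255},{"tx":-0.03,"ty":-0.01,"tz":0.03,"rx":0,"ry":0,"rz":0,"claw":255},{"tx":-0.04,"ty":-0.013,"tz":0.01,"rx":0,"ry":0,"rz":0,"claw":255},{"tx":-0.04,"ty":-0.013,"tz":0,"rx":0,"ry":0,"rz":0,"claw":255},{"tx":-0.03,"ty":-0.01,"tz":0,"rx":0,"ry":0,"rz":0,"claw":255},{"tx":0,"ty":0,"tz":0,"rx":0,"ry":0,"rz":0,"claw":255},{"tx":0,"ty":0,"tz":0,"rx":0,"ry":0,"rz":0,"claw":255}]}}

```text
t: 12.62
tool_pos: [0.4884, -0.1604, 0.4354]
tool_rot: [-0.57, 0.418, -0.418, 0.571]
wrist_force: [-0.1, 1.3, 0.0]
grip_width: 0.0004
```

```bash
python3 - <<'E'
from h import *
snap("side","a.png",(200,160,320,260),4); snap("top","b.png",(225,120,385,280),2.5)
im=np.hstack([cv2.imread("pics/b.png")[:400,:320],cv2.imread("pics/a.png")[:400]]);cv2.imwrite("pics/both7.png",im[:,:800])
E
```

```text
(no output)
```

View pics/both7.png

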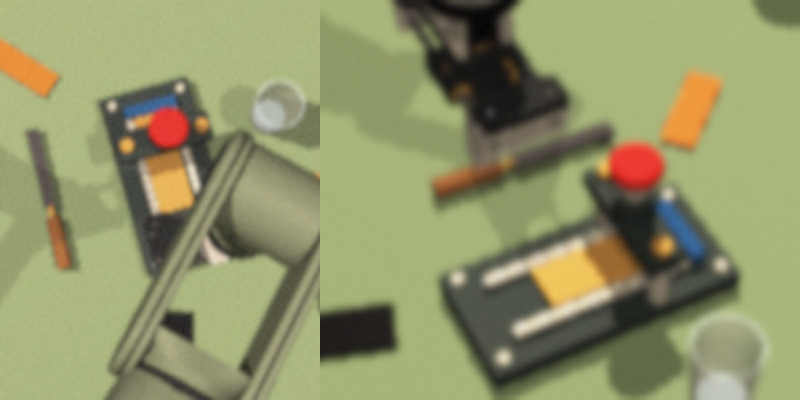

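The blank's rear edge, at (530–552, 265–305) px, hasn't moved. The ram head is back up, and the file and tumbler are in place.

```bash
python3 -c "
from station import *
print(hand_in())"
```

```text
the job is handed in; nothing more can be done
None
```

I pushed the brass blank home against the blue end stop, then pressed the ram to its stop, held it for 1 s and let it spring back. The job is handed in, with the arm clear, at about 12.7 s of the 42 s allowed.

- **Blank:** the push ended at about 11 N. The camera then put its rear end at -95.5 mm from the ram's axis, against -95 mm nominal. I judged its place after the press by eye, and it looked unchanged. The stop contact itself is mostly hidden under the bridge.
- **Ram:** it stopped moving with the fingertips at about 135 mm above the bench, with up to 21 N measured upward at the wrist. The last picture shows the head back up.
- **Surroundings:** the file and tumbler look unmoved. The last picture doesn't cover the hammer, knife, doming block or tray, but the arm met no unexpected forces.
- **Disagreements:** the press outline fitted to within about 1–2 px, and the two cameras differed by about 6 mm on the head's position sideways. The first move call was refused as invalid input and moved nothing.

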